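# Finish the pinwheel carton layer and close the cover

## Task

Two cartons still lie on the sloping rack. Finish the pinwheel layer on the pallet by setting them down, not dropping them, squarely in the two empty painted outlines (either carton in either outline), then swing the hinged cover fully closed over the finished layer without slamming it. Leave the two cartons already packed in their outlines and do not disturb the bowl, the hammer or the tin.

Things in the scene. Friction and masses are not known exactly. Their poses are not given: they have to be found in the camera images.
- pallet: Fixed pallet slab 260 (x) x 250 (y) mm, deck 29.5 mm above the bench, four blue carton outlines on it in a pinwheel (about 4 mm between cartons, 34 mm void in the middle). Origin: under its centre at bench height; x and y along its edges. The green cover is hinged along its +y edge.
- slot_1 (a point): Blue painted outline on the pallet deck, 102 x 68 mm; this point is its centre on the deck surface (29.5 mm above the bench). Long side along the pallet's x; -x -y corner; empty at the start.
- slot_2 (a point): Blue painted outline on the pallet deck, 102 x 68 mm; this point is its centre on the deck surface (29.5 mm above the bench). Long side along the pallet's y; +x -y corner; empty at the start.
- slot_3 (a point): Blue painted outline on the pallet deck, 102 x 68 mm; this point is its centre on the deck surface (29.5 mm above the bench). Long side along the pallet's x; +x +y corner; holds carton_3.
- slot_4 (a point): Blue painted outline on the pallet deck, 102 x 68 mm; this point is its centre on the deck surface (29.5 mm above the bench). Long side along the pallet's y; -x +y corner; holds carton_4.
- rack: Fixed wooden sloping rack, 240 mm wide (y), its deck rising 30 degrees away from its front (-x) edge, with a lip about 18 mm high across the low front edge; highest edge 115 mm above the bench. Origin: under its middle at bench height.
- carton_1: Loose plywood carton 100 (its x) x 66 (y) x 50 mm (z) with copper bands; centred on top a dark grip batten 70 (x) x 18 (y) x 26 mm high; about 0.4 kg. Origin: centre of the underside. Starts on the sloping rack, tilted 30 degrees, x axis up the slope, low end against the lip, at least 30 mm from the other carton.
- carton_2: Loose, like carton_1, beside it on the sloping rack: plywood carton 100 (its x) x 66 (y) x 50 mm (z) with copper bands; centred on top a dark grip batten 70 (x) x 18 (y) x 26 mm high; about 0.4 kg. Origin: centre of the underside. 
- carton_3: Loose, already packed in slot_3: plywood carton 100 (its x) x 66 (y) x 50 mm (z) with copper bands; centred on top a dark grip batten 70 (x) x 18 (y) x 26 mm high; about 0.4 kg. Origin: centre of the underside. 
- carton_4: Loose, already packed in slot_4: plywood carton 100 (its x) x 66 (y) x 50 mm (z) with copper bands; centred on top a dark grip batten 70 (x) x 18 (y) x 26 mm high; about 0.4 kg. Origin: centre of the underside. 
- cover (a joint): Angle of the green hinged cover (rad): 0 = fully closed, resting on the pallet over the layer, 1.8 = fully open, leaning just back past upright. A stiff hinge holds it where it is left; about 5 N at its free edge moves it. A box open underneath: 212 mm along the hinge x 222 mm out to the free edge x 92 mm high, walls 6 mm.
- cover_push (a point): Centre of a thin brass push plate (100 x 30 mm) on the cover's outer top face near its free edge: 190 mm from the hinge along the top face, 92 mm above the cover's rim plane. Pushing here towards the pallet's -y, then down, closes the cover. When the cover stands open the plate faces away from the pallet (+y).
- cover_hinge (a point): Middle of the hinge line, which runs along the pallet's x, at the pallet's +y edge just above the deck.
- bowl: Bystander: copper bowl, 110 mm across, 55 mm high. Origin: centre of the underside.
- hammer: Bystander: hammer lying on the bench, 220 mm long, handle towards its -x. Origin: at its middle, on the bench.
- tin: Bystander: bare steel tin, 66 mm across, 100 mm high. Origin: centre of the underside.
Things that resemble listed ones, but are neither listed nor needed, are in the scene too. What is shaped like the carton_1 but blue or red is not meant. What is shaped like the carton_3 but purple is not meant.

How it is judged:
On the way, in this order (a step that is already met when the one before it is completed fails the run):
1. all four cartons sit in the four outlines, released, while the cover is still open (((horizontal distance between carton_1 and slot_1 below 0.008 m and z of carton_1 in the frame of slot_1 between -0.004 and 0.004 m and angle between the x axis of carton_1 and the x axis of pallet, either way round below 0.09 rad and angle between each of carton_1, carton_2's own z axis and vertical below 0.06 rad and horizontal distance between carton_2 and slot_2 below 0.008 m and z of carton_2 in the frame of slot_2 between -0.004 and 0.004 m and angle between the x axis of carton_2 and the y axis of pallet, either way round below 0.09 rad) or (horizontal distance between carton_1 and slot_2 below 0.008 m and z of carton_1 in the frame of slot_2 between -0.004 and 0.004 m and angle between the x axis of carton_1 and the y axis of pallet, either way round below 0.09 rad and angle between each of carton_1, carton_2's own z axis and vertical below 0.06 rad and horizontal distance between carton_2 and slot_1 below 0.008 m and z of carton_2 in the frame of slot_1 between -0.004 and 0.004 m and angle between the x axis of carton_2 and the x axis of pallet, either way round below 0.09 rad)) and horizontal distance between carton_3 and slot_3 below 0.008 m and z of carton_3 in the frame of slot_3 between -0.004 and 0.004 m and angle between the x axis of carton_3 and the x axis of pallet, either way round below 0.09 rad and angle between each of carton_3, carton_4's own z axis and vertical below 0.06 rad and horizontal distance between carton_4 and slot_4 below 0.008 m and z of carton_4 in the frame of slot_4 between -0.004 and 0.004 m and angle between the x axis of carton_4 and the y axis of pallet, either way round below 0.09 rad and contact force between each of carton_1, carton_2, carton_3, carton_4 and the fingers below 0.3 N and linear speed of each of carton_1, carton_2, carton_3, carton_4 below 0.02 m/s and value of joint cover above 0.9 rad), for 0.2 s.
2. the cover is closed over the layer (value of joint cover below 0.04 rad), for 0.2 s.
At the end, for the whole second after the job is handed in: Cartons 1 and 2 stand in outlines 1 and 2 (either way), 3 in 3 and 4 in 4: each within 8 mm of its outline's centre, flat on the deck (within 4 mm of height, 0.06 rad of tilt), its long side within 0.09 rad of the outline's, untouched and at rest; the cover is closed to within 0.04 rad (((horizontal distance between carton_1 and slot_1 below 0.008 m and z of carton_1 in the frame of slot_1 between -0.004 and 0.004 m and angle between the x axis of carton_1 and the x axis of pallet, either way round below 0.09 rad and angle between each of carton_1, carton_2's own z axis and vertical below 0.06 rad and horizontal distance between carton_2 and slot_2 below 0.008 m and z of carton_2 in the frame of slot_2 between -0.004 and 0.004 m and angle between the x axis of carton_2 and the y axis of pallet, either way round below 0.09 rad) or (horizontal distance between carton_1 and slot_2 below 0.008 m and z of carton_1 in the frame of slot_2 between -0.004 and 0.004 m and angle between the x axis of carton_1 and the y axis of pallet, either way round below 0.09 rad and angle between each of carton_1, carton_2's own z axis and vertical below 0.06 rad and horizontal distance between carton_2 and slot_1 below 0.008 m and z of carton_2 in the frame of slot_1 between -0.004 and 0.004 m and angle between the x axis of carton_2 and the x axis of pallet, either way round below 0.09 rad)) and horizontal distance between carton_3 and slot_3 below 0.008 m and z of carton_3 in the frame of slot_3 between -0.004 and 0.004 m and angle between the x axis of carton_3 and the x axis of pallet, either way round below 0.09 rad and angle between each of carton_3, carton_4's own z axis and vertical below 0.06 rad and horizontal distance between carton_4 and slot_4 below 0.008 m and z of carton_4 in the frame of slot_4 between -0.004 and 0.004 m and angle between the x axis of carton_4 and the y axis of pallet, either way round below 0.09 rad and contact force between each of carton_1, carton_2, carton_3, carton_4 and the fingers below 0.3 N and linear speed of each of carton_1, carton_2, carton_3, carton_4 below 0.02 m/s and value of joint cover below 0.04 rad).
It fails at once if carton_1 or carton_2 falls: faster than 0.6 m/s with no finger on it ((linear speed of carton_1 above 0.6 m/s and contact force between carton_1 and the fingers below 0.1 N) or (linear speed of carton_2 above 0.6 m/s and contact force between carton_2 and the fingers below 0.1 N)).
It fails at once if the cover is slammed: it closes faster than 3 rad/s (velocity of joint cover below -3 rad/s).
It fails at once if the bowl, the hammer or the tin is moved by more than 30 mm (distance of any of bowl, hammer, tin from where it was at the start of the episode above 0.03 m).
It also fails if it takes over 72 s, if anything falls off the work surface, if the arm or the gripper's body presses on something with over 40 N, if the wrist force passes 120 N, or if a joint passes its speed limit or range.

## Robot

A 6-joint arm with a two-finger parallel gripper is mounted at the origin on the work surface. World frame = base frame: x ahead of the robot, y to its left, z up, the work surface at z = 0. Lengths are in m, angles in rad, forces in N, time in s.
With the tool pointing down it reaches from about 0.275 to 0.975 m from the base axis. Payload 8.4 kg.
Tool frame: the origin (TCP) lies at the very end of the fingers, on their centre line; the grasp point (between the pads) lies 19 mm behind it; z points along the fingers, y is the line along which they close (so a half turn about z gives the same grasp; the last joint's range is limited). The gripper opens to 92 mm and grips with 3 to 60 N. Pads are 20 mm wide; open, the fingers measure 128 mm over their backs; the gripper's body (75 mm by 189 mm) begins 69 mm behind the grasp point.
Start: joints at [1.305, 0.353, 1.633, -0, 1.155, -0.002], TCP at [0.163, 0.603, 0.215] pointing down, gripper open.
Joint ranges: [-2.63, 2.63], [-0.92, 2.1], [0.06, 2.66], [-1.3, 4.44], [0, 2.69], [-3.02, 3.02]. Speed limits (rad/s): [2.22, 2.22, 2.79, 3.14, 3.14, 3.14].

## Interface

Orientations are given as a unit quaternion [w, x, y, z].
In Python, from workcell import env gives the robot as it stands.
- The arm moves only by the tool step_arm, never from a script. Its argument "motion" is a list of rows, each a list of 5 numbers: the finger opening in m, from 0 to 0.0919, then the shift along the tool's x, y, z in m, then the turn about the tool's z in rad. A call has 1 to 20 rows; each row is the pose to reach, as a shift and turn from the pose commanded when the call began, along the tool's axes at that moment; what a row does not reach only later rows make up. A row lasts 1/12 s, in which the tool goes at most 41.7 mm and 7.16 degrees, less where a joint would pass 70% of its speed; a pose out of reach is approached as far as the arm can. A call with a gripper value outside its range is refused whole. The fingers move at their own pace and stop on an object; the grip force is fixed at half the most. Time passes only in rows, so rows that repeat a pose let the fingers close. It gives the time, the measured TCP pose, the force, the opening and the grip force at its end, in the units of the state.
- env.read_state(): the state, without advancing time (a new reading comes with each control period).
- env.capture(name): name is "side" or "top"; returns (picture, depth): 420x560x3 uint8, red, green, blue; 420x560 float32, m along the optical axis (not along the pixel's ray), 0 where there is no reading.
- env.camera_info(name): a dict with "fx", "fy", "cx", "cy" (pixels), "R" (3x3) and "t" (3): a world point X has camera coordinates R X + t. Camera axes: x right, y down, z forward; pixel columns grow to the right and rows downward; lengths in m; the calibration is good to about 2 mm. A picture is of the moment at which its call begins. camera_info takes no time and is no camera call.
- env.sign_off(): hands the job in; it is judged then, once.
The state is a dict: "time_s": time; "qpos": joint angles; "joint_velocities": joint speeds; "effort": joint torques, N m; "tool_pos": TCP position; "orientation": TCP orientation; "wrist_force": force on the tool from outside, world axes, zero at the start; "wrist_torque": the same for the moment, N m; "width": finger opening in m; "finger_force": force on a finger pad.
Only numpy, scipy, OpenCV 4.12 (cv2) and the standard library are available. Lean on these libraries where they do the work, as an engineer would, in place of code of your own. Each camera call takes 0.05 s, during which the arm holds its last target. There are 200 camera calls.

## Working session

There is one attempt and no reset: what is moved stays moved. The work goes in short steps, Python scripts to look and compute and a tool call to move; the robot and the scene stay as the last step left them, time stands still between calls to the robot, and variables do not carry over. Pictures are saved under pics/ and viewed, at most 10 in all, crops included, and the job is handed in when it is done.

Besides the shell and the picture viewer there is one more tool, called after ">>>" as a command line: name --pt "numbers of a row" for each row, then --argument value for the rest. step_arm: Moves the arm, as the interface text tells. Its arguments: {"type":"object","properties":{"motion":{"type":"array","items":{"type":"array","items":{"type":"number"}}}},"required":["motion"]}

```bash
mkdir -p pics; cat > h.py <<'E'
import numpy as np, cv2
from workcell import env
def cap(n,save=None):
    p,d=env.capture(n); i=env.camera_info(n)
    if save: cv2.imwrite('pics/'+save,p[:,:,::-1])
    v,u=np.mgrid[:d.shape[0],:d.shape[1]]
    c=np.stack([(u-i['cx'])/i['fx']*d,(v-i['cy'])/i['fy']*d,d],-1)
    W=(c-np.array(i['t']))@np.array(i['R']); W[d==0]=np.nan
    return p,d,W
E
python3 - <<'E'
from h import *
for n in('top','side'):
    p,d,W=cap(n,n+'0.png'); np.savez(n+'0.npz',p=p,W=W)
    i=env.camera_info(n); print(n,i, -np.array(i['R']).T@np.array(i['t']))
print(env.read_state())
E
```

```text
top {'fx': 463.0534162109921, 'fy': 463.0534162109921, 'cx': 276.86502557172224, 'cy': 213.78803977549927, 'R': array([[ 0.0107811 , -0.999573  ,  0.02715863],
       [-0.99032591, -0.01443109, -0.1380085 ],
       [ 0.1383415 , -0.02540801, -0.99005862]]), 't': array([-0.11176605,  0.55586099,  1.2821602 ])} [ 0.37431254 -0.0711195   1.3491627 ]
side {'fx': 388.7027137306541, 'fy': 388.7027137306541, 'cx': 284.4022782135601, 'cy': 203.1938176629676, 'R': array([[ 0.00853558, -0.99989103,  0.0120444 ],
       [-0.75128731, -0.01436137, -0.65981901],
       [ 0.65992009, -0.00341687, -0.75132803]]), 't': array([-0.09434655,  0.48472836,  0.57865411])} [-0.01688991 -0.08539772  0.75572839]
{'time_s': 0.1, 'qpos': array([ 1.30462763e+00,  3.53590051e-01,  1.63405710e+00,  1.19388149e-05,
        1.15521540e+00, -2.38894489e-03]), 'joint_velocities': array([-0.00212467, -0.00142697, -0.00231968,  0.00023512, -0.00025562,
       -0.00058562]), 'effort': array([-7.09203741e-04, -5.94901407e+01, -3.34930229e+01,  6.97917631e-02,
        1.82893930e-02, -8.42364045e-06]), 'tool_pos': array([0.16282751, 0.60294785, 0.21393294]), 'orientation': array([-9.04145232e-05,  1.31510203e-01,  9.91314614e-01, -6.28500015e-04]), 'wrist_force': array([ 0.78977445, -0.22520777, -0.07645718]), 'wrist_torque': array([ 0.03431173,  0.01418554, -0.00606412]), 'finger_force': 0.0, 'width': 0.09162513900485891}
```

View pics/top0.png

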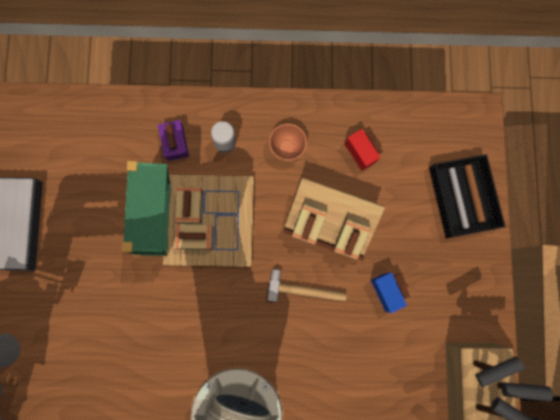

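View pics/side0.png

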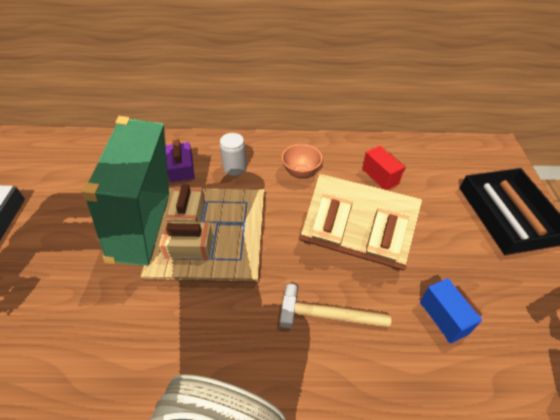

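```bash
cat > m.py <<'E'
from h import *
from scipy.optimize import minimize
from scipy.spatial import cKDTree
def deck_xy(n,mask,z):
    i=env.camera_info(n);v,u=np.nonzero(mask);R=np.array(i['R']);t=np.array(i['t'])
    C=-R.T@t; r=np.stack([(u-i['cx'])/i['fx'],(v-i['cy'])/i['fy'],np.ones(len(u))],-1)@R
    return C[:2]+r[:,:2]*((z-C[2])/r[:,2])[:,None]
def rect(cx,cy,w,h):
    s=np.linspace(-.5,.5,60);o=np.full(60,.5)
    return np.concatenate([np.stack(a,-1)*[w,h] for a in((s,o),(s,-o),(o,s),(-o,s))])+[cx,cy]
# pinwheel: slots offset: slot1 (-a,-b), slot2 (b,-a)
a,b=0.018,0.052
def rot(t): return np.array([[np.cos(t),-np.sin(t)],[np.sin(t),np.cos(t)]])
E
python3 - <<'E'
from m import *
for n,box in(('top',(180,180,245,258)),('side',(190,190,255,270))):
    f=np.load(n+'0.npz');p,W=f['p'].astype(int),f['W']
    m=(p[...,2]>p[...,0]-5);k=np.zeros_like(m);k[box[1]:box[3],box[0]:box[2]]=1
    P=deck_xy(n,m&k,.0295)
    print(n,len(P),P.min(0),P.max(0))
    # fit centre, yaw, a, b
    def model(q): return np.concatenate([rect(-q[3],-q[4],.1,.066),rect(q[4],-q[3],.066,.1)])@rot(q[2]).T+q[:2]
    def cost(q):
        M=model(q);d1=cKDTree(M).query(P)[0];d2=cKDTree(P).query(M)[0]
        return np.minimum(d1,.01).mean()+np.minimum(d2,.01).mean()
    best=min((minimize(cost,[x,y,t,.018,.052],method='Nelder-Mead',options=dict(initial_simplex=np.array([x,y,t,.018,.052])+np.vstack([np.zeros(5),np.diag([.01,.01,.05,.003,.003])]),maxiter=600)) for x in(P[:,0].mean()+.0,) for y in (P[:,1].mean()+.04,) for t in(-.1,0,.1)),key=lambda r:r.fun)
    q=best.x;print(q.round(4),best.fun,'s1',q[:2]+rot(q[2])@[-q[3],-q[4]],'s2',q[:2]+rot(q[2])@[q[4],-q[3]])
    # pallet extents by depth
    z=W[...,2]
    # rack region
    rb=dict(top=(285,175,390,265),side=(300,175,425,268))[n]
    S=W[rb[1]:rb[3],rb[0]:rb[2]];C=p[rb[1]:rb[3],rb[0]:rb[2]]
    pts=S.reshape(-1,3);col=C.reshape(-1,3)
    ok=np.isfinite(pts).all(1);pts,col=pts[ok],col[ok]
    dark=(col.sum(1)<210)&(pts[:,2]>.09)
    # Cluster dark into two
    D=pts[dark].astype(np.float32);
    _,l,c=cv2.kmeans(D,2,None,(3,50,1e-4),5,cv2.KMEANS_PP_CENTERS)
    for k in(0,1):
        Q=D[l[:,0]==k];r=cv2.minAreaRect(Q[:,:2]);w=np.linalg.svd(Q-Q.mean(0))[2][0]
        print(' batten',len(Q),Q.mean(0),r,'dir',w,'zr',np.percentile(Q[:,2],[5,95]))
E
```

```text
top 144 [0.45599981 0.00730348] [0.62208594 0.11055928]
[ 0.5384  0.0881 -0.0379  0.029   0.0505] 0.006650199862016476 s1 [0.50748204 0.03875645] s2 [0.58779263 0.05722911]Traceback (most recent call last):
  File "<stdin>", line 26, in <module>
cv2.error: OpenCV(4.12.0) /io/opencv/modules/imgproc/src/convhull.cpp:143: error: (-215:Assertion failed) total >= 0 && (depth == CV_32F || depth == CV_32S) in function 'convexHull'
```

```bash
python3 -c "
import cv2
a=cv2.imread('pics/top0.png')[150:275,115:395];b=cv2.imread('pics/side0.png')[110:285,85:430]
a=cv2.resize(a,(784,350));b=cv2.resize(b,(480,243));import numpy as np
c=np.zeros((600,784,3),'uint8');c[:350]=a;c[352:595,:480]=b;cv2.imwrite('pics/z1.png',c)"
```

```text
(no output)
```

View pics/z1.png

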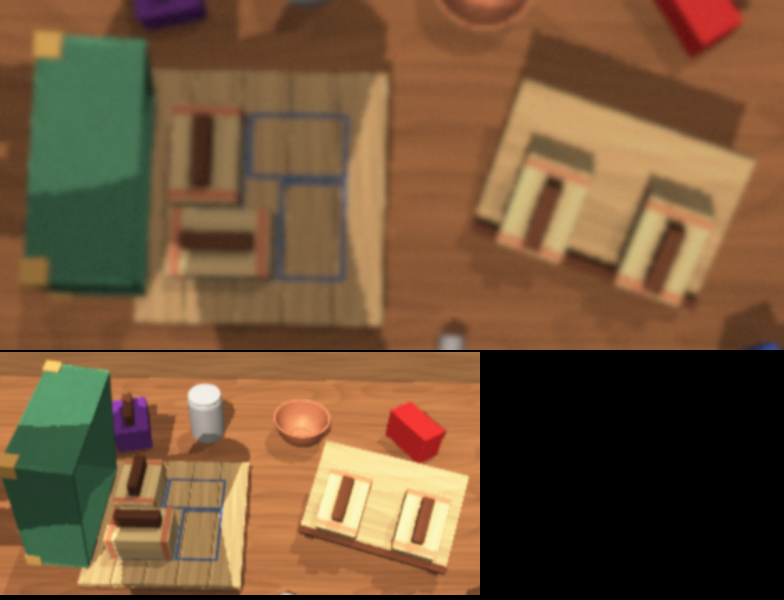

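```bash
cat > m2.py <<'E'
from m import *
def fitdeck(p,n,box,th,prior=None):
    hs=p.astype(int);m=(hs[...,2]-hs[...,0]>th);k=np.zeros_like(m);k[box[1]:box[3],box[0]:box[2]]=1
    P=deck_xy(n,m&k,.0295)
    def model(q): return np.concatenate([rect(-q[3],-q[4],.1005,.0665),rect(q[4],-q[3],.0665,.1005)])@rot(q[2]).T+q[:2]
    def cost(q):
        M=model(q);d1=cKDTree(M).query(P)[0];d2=cKDTree(P).query(M)[0]
        return np.minimum(d1,.01).mean()+np.minimum(d2,.01).mean()
    best=None
    for t in(-.08,-.02,.05):
      for dy in(.03,.045):
        x0=np.array([P[:,0].mean()-.005,P[:,1].mean()+dy,t,.036,.051])
        r=minimize(cost,x0,method='Nelder-Mead',options=dict(initial_simplex=x0+np.vstack([np.zeros(5),np.diag([.01,.01,.05,.003,.003])]),maxiter=800))
        if best is None or r.fun<best.fun: best=r
    q=best.x
    return len(P),q.round(4),best.fun,q[:2]+rot(q[2])@[-q[3],-q[4]],q[:2]+rot(q[2])@[q[4],-q[3]]
def battens(p,W,rb):
    S=W[rb[1]:rb[3],rb[0]:rb[2]].reshape(-1,3);C=p[rb[1]:rb[3],rb[0]:rb[2]].reshape(-1,3).astype(int)
    d=np.isfinite(S).all(1)&(C.sum(1)<230)&(C[:,0]>C[:,2]+15)&(S[:,2]>.1)
    return S[d].astype(np.float32)
E
python3 - <<'E'
from m2 import *
for n,box,rb in(('top',(198,185,246,258),(285,175,390,265)),('side',(198,195,250,265),(300,175,425,268))):
    f=np.load(n+'0.npz');p,W=f['p'],f['W']
    for th in(-20,-10,0): print(n,th,*fitdeck(p,n,box,th))
    D=battens(p,W,rb);print(len(D))
    _,l,c=cv2.kmeans(D,2,None,(3,50,1e-4),5,cv2.KMEANS_PP_CENTERS)
    for k in(0,1):
        Q=D[l[:,0]==k];r=cv2.minAreaRect(Q[:,:2]);w=np.linalg.svd(Q-Q.mean(0))[2][0]
        print(' batten',len(Q),Q.mean(0),r,'dir',w,'zr',np.percentile(Q[:,2],[5,95]))
    # rack plane + carton-top heights
    S=W[rb[1]:rb[3],rb[0]:rb[2]];C=p[rb[1]:rb[3],rb[0]:rb[2]].astype(int)
    pts=S[np.isfinite(S).all(-1)];pts=pts[pts[:,2]>.03]
    best=(0,None);rng=np.random.default_rng(0)
    for _ in range(500):
        a=pts[rng.choice(len(pts),3,False)];nn=np.cross(a[1]-a[0],a[2]-a[0]);nn/=np.linalg.norm(nn)+1e-12
        nn*=np.sign(nn[2]+1e-12);h=(pts-a[0])@nn
        if (abs(h)<.002).sum()>best[0] and .8<nn[2]<.92: best=((abs(h)<.002).sum(),nn,a[0],h)
    nn=best[1];q=pts[abs(best[3])<.003];nn=np.linalg.svd(q-q.mean(0))[2][2];nn*=np.sign(nn[2]);h=(pts-q.mean(0))@nn
    print('plane n',nn,'c',q.mean(0),'yaw upslope',np.arctan2(-nn[1],-nn[0]),'hist',np.histogram(h,bins=np.arange(-.06,.1,.008)))
    T=pts
    for lo,hi in((.044,.056),(.068,.084)):
        D=T[(h>lo)&(h<hi)].astype(np.float32)
        if len(D)<20: continue
        _,l,c=cv2.kmeans(D,2,None,(3,50,1e-4),5,cv2.KMEANS_PP_CENTERS)
        for k in(0,1):
            Q=D[l[:,0]==k];e=np.array([-nn[0],-nn[1],0]);e/=np.linalg.norm(e);f2=np.array([-e[1],e[0],0]);g=np.cross(f2,nn)*-1
            g=np.cross(nn,f2)*-1
            A=np.stack([Q@f2,Q@np.cross(f2,nn)],-1).astype(np.float32);print('  layer',lo,len(Q),Q.mean(0),cv2.minAreaRect(A)[1:])
E
```

```text
top -20 364 [0.5402 0.0922 0.0114 0.035  0.051 ] 0.003017697858196421 [0.50574356 0.04073447] [0.59163339 0.05770378]
top -10 199 [0.54   0.092  0.0196 0.0353 0.051 ] 0.005688567746165284 [0.50563396 0.0403191 ] [0.59162118 0.05765516]
top 0 95 [0.5401 0.0919 0.0163 0.0353 0.0512] 0.007103785381856336 [0.50566666 0.04013737] [0.59184998 0.05746883]
260Traceback (most recent call last):
  File "<stdin>", line 8, in <module>
cv2.error: OpenCV(4.12.0) /io/opencv/modules/imgproc/src/convhull.cpp:143: error: (-215:Assertion failed) total >= 0 && (depth == CV_32F || depth == CV_32S) in function 'convexHull'
```

```bash
cat > m3.py <<'E'
from m2 import *
def rackfit(p,W,rb):
    S=W[rb[1]:rb[3],rb[0]:rb[2]]
    pts=S[np.isfinite(S).all(-1)];pts=pts[pts[:,2]>.03]
    best=(0,None);rng=np.random.default_rng(0)
    for _ in range(500):
        a=pts[rng.choice(len(pts),3,False)];nn=np.cross(a[1]-a[0],a[2]-a[0]);nn/=np.linalg.norm(nn)+1e-12
        nn*=np.sign(nn[2]+1e-12);h=(pts-a[0])@nn
        if (abs(h)<.002).sum()>best[0] and .8<nn[2]<.92: best=((abs(h)<.002).sum(),nn,a[0],h)
    q=pts[abs(best[3])<.003];nn=np.linalg.svd(q-q.mean(0))[2][2];nn*=np.sign(nn[2]);h=(pts-q.mean(0))@nn
    print('plane n',nn.round(3),'c',q.mean(0),'yaw',np.arctan2(-nn[1],-nn[0]),np.histogram(h,bins=np.arange(-.06,.1,.008))[0])
    f=np.array([nn[1],-nn[0],0]);f/=np.linalg.norm(f);g=np.cross(f,nn)
    for lo,hi in((.044,.056),(.068,.084)):
        D=pts[(h>lo)&(h<hi)].astype(np.float32)
        if len(D)<20: continue
        _,l,c=cv2.kmeans(D,2,None,(3,50,1e-4),5,cv2.KMEANS_PP_CENTERS)
        for k in(0,1):
            Q=D[l[:,0]==k];A=np.stack([Q@g,Q@f],-1).astype(np.float32);r=cv2.minAreaRect(A)
            c3=r[0][0]*g+r[0][1]*f+nn*(Q@nn).mean()
            print('  layer',lo,len(Q),'mean',Q.mean(0),'rectc',c3.round(4),r[1:])
E
python3 - <<'E'
from m3 import *
for n,box,rb in(('top',(198,185,246,258),(285,175,390,265)),('side',(198,195,250,265),(300,175,425,268))):
    f=np.load(n+'0.npz');p,W=f['p'],f['W']
    if n=='side':
        for th in(-20,-10,0): print(n,th,*fitdeck(p,n,box,th))
    D=battens(p,W,rb);print(len(D))
    _,l,c=cv2.kmeans(D,2,None,(3,50,1e-4),5,cv2.KMEANS_PP_CENTERS)
    for k in(0,1):
        Q=D[l[:,0]==k];r=cv2.minAreaRect(np.ascontiguousarray(Q[:,:2]));w=np.linalg.svd(Q-Q.mean(0))[2][0]
        print(' batten',len(Q),Q.mean(0),r,'dir',w,'zr',np.percentile(Q[:,2],[5,95]))
    rackfit(p,W,rb)
E
```

```text
260
 batten 147 [ 0.47738123 -0.30186898  0.12570065] ((0.4932166635990143, -0.30330976843833923), (0.09807300567626953, 0.028607206419110298), 0.299541711807251) dir [-0.9168882   0.2092114  -0.33992156] zr [0.10964787 0.14002101]
 batten 113 [ 0.5156472  -0.18737142  0.1270477 ] ((0.5159483551979065, -0.1873512715101242), (0.012918754480779171, 0.06587088853120804), 70.45426177978516) dir [-0.8590086   0.2819505  -0.42732674] zr [0.11063554 0.14010972]
plane n [-0.47   0.166  0.867] c [ 0.56498327 -0.25891156  0.08138286] yaw -0.339903972844453 [   0    0    0    0    0    6  257 2486  200  176   84   72   73 1112
  191   28  237  109    0]
  layer 0.044 635 mean [ 0.4854912 -0.3063463  0.1041711] rectc [ 0.4812 -0.306   0.1018] ((0.10175065696239471, 0.06639686226844788), 0.4817720353603363)
  layer 0.044 648 mean [ 0.52512884 -0.1903822   0.10394001] rectc [ 0.522  -0.1895  0.1021] ((0.10198428481817245, 0.06682093441486359), 0.29460540413856506)
  layer 0.068 171 mean [ 0.51136094 -0.18573298  0.12500717] rectc [ 0.5097 -0.1853  0.124 ] ((0.07138180732727051, 0.01790083199739456
[... 1135 characters left out ...]
 3841   85  595   73   31   40 2048
  214   19  341  262    0]
  layer 0.044 1177 mean [ 0.4783841  -0.3070933   0.10012613] rectc [ 0.48   -0.3079  0.1011] ((0.10018996149301529, 0.0666595920920372), 0.199339359998703)
  layer 0.044 1072 mean [ 0.5179286  -0.19133098  0.10009994] rectc [ 0.5199 -0.1909  0.1011] ((0.10042404383420944, 0.06707226485013962), 0.013200871646404266)
  layer 0.068 314 mean [ 0.46710443 -0.30327383  0.12282572] rectc [ 0.4676 -0.3037  0.1232] ((0.06984026730060577, 0.018057487905025482), 0.13155315816402435)
  layer 0.068 289 mean [ 0.5072879  -0.18704702  0.12296153] rectc [ 0.5081 -0.1869  0.1234] ((0.07024294137954712, 0.01851055584847927), 0.039002180099487305)
```

```bash
cat > g.py <<'E'
import sys,numpy as np
from workcell import env
from scipy.spatial.transform import Rotation as Ro
def go(x,y,z,yaw):
    s=env.read_state();o=s['orientation'];R=Ro.from_quat([*o[1:],o[0]]).as_matrix()
    yw=np.arctan2(R[1,0],R[0,0]);d=R.T@(np.array([x,y,z])-s['tool_pos'])
    print('t',s['time_s'],'pos',s['tool_pos'].round(4),'yaw',round(yw,4),'w',round(s['width'],4),'F',s['wrist_force'].round(1),'shift',d.round(4),'turn',round(-((yaw-yw+np.pi)%(2*np.pi)-np.pi),4))
if __name__=='__main__':
    for a in sys.argv[1:]: go(*map(float,a.split(',')))
E
python3 g.py .163,.603,.36,2.878 .515,-.188,.36,2.807 .515,-.188,.20,2.807
```

```text
t 0.1 pos [0.1628 0.6029 0.2139] yaw 2.8778 w 0.0916 F [ 0.8 -0.2 -0.1] shift [-2.000e-04 -1.000e-04 -1.461e-01] turn -0.0002
t 0.1 pos [0.1628 0.6029 0.2139] yaw 2.8778 w 0.0916 F [ 0.8 -0.2 -0.1] shift [-0.5462 -0.6719 -0.1452] turn 0.0708
t 0.1 pos [0.1628 0.6029 0.2139] yaw 2.8778 w 0.0916 F [ 0.8 -0.2 -0.1] shift [-0.5462 -0.6717  0.0148] turn 0.0708
```

>>> step_arm --pt "0.05 0 0 -0.04 0" --pt "0.05 0 0 -0.08 0" --pt "0.05 0 0 -0.12 0" --pt "0.05 0 0 -0.145 0.02" --pt "0.05 -0.02 -0.03 -0.145 0.03" --pt "0.05 -0.045 -0.055 -0.145 0.07" --pt "0.05 -0.07 -0.085 -0.145 0.07" --pt "0.05 -0.1 -0.12 -0.145 0.07" --pt "0.05 -0.125 -0.15 -0.145 0.07" --pt "0.05 -0.15 -0.18 -0.145 0.07" --pt "0.05 -0.175 -0.21 -0.145 0.07" --pt "0.05 -0.2 -0.24 -0.145 0.07" --pt "0.05 -0.225 -0.27 -0.145 0.07" --pt "0.05 -0.25 -0.3 -0.145 0.07" --pt "0.05 -0.275 -0.33 -0.145 0.07" --pt "0.05 -0.3 -0.36 -0.145 0.07" --pt "0.05 -0.325 -0.39 -0.145 0.07" --pt "0.05 -0.35 -0.42 -0.145 0.07" --pt "0.05 -0.375 -0.45 -0.145 0.07" --pt "0.05 -0.39 -0.47 -0.145 0.07"

```text
time_s: 1.77
tool_pos: [0.4177, 0.045, 0.3595]
orientation: [0.0, 0.167, 0.986, -0.0]
wrist_force: [0.4, 0.4, -0.0]
width: 0.0497
finger_force: 0.0
```

```bash
python3 g.py .515,-.188,.17,2.807
```

```text
t 1.7667 pos [0.4177 0.045  0.3595] yaw 2.8065 w 0.0497 F [ 0.4  0.4 -0. ] shift [-0.1684 -0.1879  0.1897] turn -0.0005
```

>>> step_arm --pt "0.05 -0.02 -0.023 0.02 0" --pt "0.05 -0.043 -0.048 0.045 0" --pt "0.05 -0.066 -0.073 0.07 0" --pt "0.05 -0.089 -0.098 0.095 0" --pt "0.05 -0.112 -0.123 0.12 0" --pt "0.05 -0.135 -0.148 0.145 0" --pt "0.05 -0.155 -0.173 0.17 0" --pt "0.05 -0.1685 -0.188 0.19 0" --pt "0.05 -0.1685 -0.188 0.19 0" --pt "0.05 -0.1685 -0.188 0.19 0"

```text
time_s: 2.6
tool_pos: [0.5135, -0.1852, 0.168]
orientation: [-0.002, 0.167, 0.986, 0.0]
wrist_force: [0.1, -0.2, 0.2]
width: 0.05
finger_force: 0.0
```

```bash
python3 g.py .515,-.188,.106,2.807
```

```text
t 2.6 pos [ 0.5135 -0.1852  0.168 ] yaw 2.8059 w 0.05 F [ 0.1 -0.2  0.2] shift [-0.0026 -0.0021  0.062 ] turn -0.0011
```

>>> step_arm --pt "0.05 0 0 0.02 0" --pt "0.05 0 0 0.04 0" --pt "0.05 0 0 0.05 0" --pt "0.05 0 0 0.05 0" --pt "0.05 0 0 0.05 0"

```text
time_s: 3.02
tool_pos: [0.5146, -0.1842, 0.1204]
orientation: [0.0, 0.166, 0.986, 0.0]
wrist_force: [0.1, -0.4, 0.1]
width: 0.05
finger_force: 0.0
```

```bash
python3 g.py .515,-.188,.106,2.807
```

```text
t 3.0167 pos [ 0.5146 -0.1842  0.1204] yaw 2.8086 w 0.05 F [ 0.1 -0.4  0.1] shift [-0.0016 -0.0035  0.0144] turn 0.0016
```

>>> step_arm --pt "0.05 -0.0015 -0.0035 0.006 0" --pt "0.05 -0.0015 -0.0035 0.0135 0" --pt "0.05 -0.0015 -0.0035 0.0135 0" --pt "0.03 -0.0015 -0.0035 0.0135 0" --pt "0.01 -0.0015 -0.0035 0.0135 0" --pt "0.01 -0.0015 -0.0035 0.0135 0" --pt "0.01 -0.0015 -0.0035 0.0135 0" --pt "0.01 -0.0015 -0.0035 0.0135 0" --pt "0.01 -0.0015 -0.0035 0.0135 0"

```text
time_s: 3.77
tool_pos: [0.5148, -0.1887, 0.1062]
orientation: [-0.0, 0.166, 0.986, -0.0]
wrist_force: [0.2, 0.7, -0.3]
width: 0.0178
finger_force: 30.0
```

```bash
python3 g.py .515,-.188,.106,2.807
```

```text
t 3.7667 pos [ 0.5148 -0.1887  0.1062] yaw 2.8078 w 0.0178 F [ 0.2  0.7 -0.3] shift [0.     0.0007 0.0002] turn 0.0008
```

>>> step_arm --pt "0.01 0 0 -0.004 0" --pt "0.01 0 0 -0.012 0" --pt "0.01 0 0 -0.024 0" --pt "0.01 0 0 -0.04 0" --pt "0.01 0 0 -0.056 0" --pt "0.01 0 0 -0.072 0" --pt "0.01 0 0 -0.088 0" --pt "0.01 0 0 -0.1 0" --pt "0.01 0 0 -0.106 0" --pt "0.01 0 0 -0.106 0" --pt "0.01 0 0 -0.106 0"

```text
time_s: 4.68
tool_pos: [0.5147, -0.1886, 0.2121]
orientation: [0.0, 0.166, 0.986, -0.0]
wrist_force: [-0.1, -0.4, -6.5]
width: 0.0176
finger_force: 30.0
```

```bash
cat > f.py <<'E'
from h import *
# save side crop around the pixel of TCP; print plane normal of carton side points
def look(save,n='side',half=(110,80)):
    p,d,W=cap(n);s=env.read_state();i=env.camera_info(n)
    c=np.array(i['R'])@(s['tool_pos']-[0,0,.03])+i['t'];u,v=int(c[0]/c[2]*i['fx']+i['cx']),int(c[1]/c[2]*i['fy']+i['cy'])
    y0,x0=max(0,v-half[1]),max(0,u-half[0])
    cv2.imwrite('pics/'+save,cv2.resize(p[y0:v+half[1],x0:u+half[0],::-1],None,fx=3,fy=3,interpolation=cv2.INTER_CUBIC))
    print('TCP px',u,v,'origin',x0,y0);np.savez('last.npz',p=p,W=W,tcp=s['tool_pos'])
if __name__=='__main__':
    import sys;look(*sys.argv[1:])
E
python3 f.py l1.png; python3 g.py .55,.03,.21,3.15
```

```text
TCP px 334 193 origin 224 113
t 4.7333 pos [ 0.5143 -0.1885  0.2115] yaw 2.8078 w 0.0179 F [ 0.3  0.1 -5.5] shift [0.0378 0.2181 0.0015] turn -0.3422
```

View pics/l1.png

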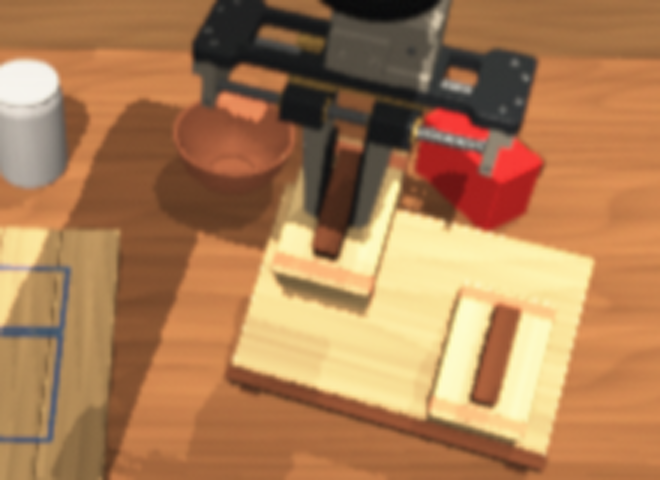

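```bash
cat > tilt.py <<'E'
import numpy as np
def tilt(W,tcp,yaw,zlo=.08,zhi=.03):
    P=W[np.isfinite(W).all(-1)]-tcp
    e=np.array([np.cos(yaw),np.sin(yaw),0]);f=np.array([-e[1],e[0],0])
    P=np.stack([P@e,P@f,P[:,2]],-1)   # tool x-ish axis, lateral, z
    P=P[(abs(P[:,0])<.075)&(abs(P[:,1])<.04)&(P[:,2]>-zlo)&(P[:,2]<zhi)]
    rng=np.random.default_rng(1);best=(0,)
    for _ in range(800):
        a=P[rng.choice(len(P),3,False)];n=np.cross(a[1]-a[0],a[2]-a[0]);n/=np.linalg.norm(n)+1e-12
        if abs(n[2])<.8: continue
        k=abs((P-a[0])@n)<.0015
        if k.sum()>best[0]: best=(k.sum(),k)
    q=P[best[1]];n=np.linalg.svd(q-q.mean(0))[2][2];n*=np.sign(n[2])
    print('inl',best[0],'normal(xyz tool-yaw frame)',n.round(3),'tilt along x',np.degrees(np.arctan2(n[0],n[2])).round(1),'x range',q[:,0].min().round(3),q[:,0].max().round(3),'y',q[:,1].min().round(3),q[:,1].max().round(3),'z at 0',(q.mean(0)[2]+(n[0]*q.mean(0)[0]+n[1]*q.mean(0)[1])/n[2]).round(4))
if __name__=='__main__':
    import sys;f=np.load('last.npz');tilt(f['W'],f['tcp'],float(sys.argv[1]))
E
python3 tilt.py -.334
```

```text
inl 591 normal(xyz tool-yaw frame) [-0.489  0.01   0.872] tilt along x -29.3 x range -0.038 0.05 y -0.034 0.033 z at 0 -0.0082
```

```bash
python3 g.py .503,.03,.21,3.15
```

```text
t 4.7333 pos [ 0.5143 -0.1885  0.2115] yaw 2.8078 w 0.0179 F [ 0.3  0.1 -5.5] shift [0.0822 0.2027 0.0016] turn -0.3422
```

>>> step_arm --pt "0.01 0.003 0.008 0 -0.01" --pt "0.01 0.01 0.025 0 -0.04" --pt "0.01 0.02 0.05 0 -0.08" --pt "0.01 0.032 0.08 0 -0.13" --pt "0.01 0.045 0.11 0 -0.18" --pt "0.01 0.057 0.14 0 -0.23" --pt "0.01 0.068 0.167 0 -0.28" --pt "0.01 0.076 0.188 0 -0.32" --pt "0.01 0.081 0.2 0 -0.342" --pt "0.01 0.082 0.203 0 -0.342" --pt "0.01 0.082 0.203 0 -0.342" --pt "0.01 0.082 0.203 0.01 -0.342" --pt "0.01 0.082 0.203 0.03 -0.342" --pt "0.01 0.082 0.203 0.055 -0.342" --pt "0.01 0.082 0.203 0.08 -0.342" --pt "0.01 0.082 0.203 0.092 -0.342" --pt "0.01 0.082 0.203 0.096 -0.342" --pt "0.01 0.082 0.203 0.096 -0.342" --pt "0.01 0.082 0.203 0.096 -0.342"

```text
time_s: 6.32
tool_pos: [0.5042, 0.0294, 0.1162]
orientation: [0.0, -0.004, 1.0, -0.0]
wrist_force: [0.4, 0.7, -5.2]
width: 0.0176
finger_force: 30.0
```

```bash
python3 g.py .503,.03,.1025,3.15; python3 - <<'E'
from h import *
s=env.read_state();p,d,W=cap('side');np.savez('last.npz',p=p,W=W,tcp=s['tool_pos'])
E
python3 tilt.py .008
```

```text
t 6.3167 pos [0.5042 0.0294 0.1162] yaw -3.1344 w 0.0176 F [ 0.4  0.7 -5.2] shift [0.0012 0.0006 0.0137] turn -0.0012
inl 434 normal(xyz tool-yaw frame) [-0.494  0.005  0.869] tilt along x -29.6 x range -0.037 0.046 y -0.033 0.033 z at 0 -0.0085
```

>>> step_arm --pt "0.01 0 0 0.007 0" --pt "0.01 0 0 0.012 0" --pt "0.01 0 0 0.015 0" --pt "0.01 0 0 0.0155 0" --pt "0.01 -0.004 0 0.016 0" --pt "0.01 -0.0085 0 0.017 0" --pt "0.01 -0.013 0 0.0185 0" --pt "0.01 -0.017 0 0.0198 0" --pt "0.01 -0.021 0 0.0215 0" --pt "0.01 -0.025 0 0.0232 0" --pt "0.01 -0.029 0 0.0252 0" --pt "0.01 -0.029 0 0.0252 0"

```text
time_s: 7.37
tool_pos: [0.5342, 0.0303, 0.0907]
orientation: [0.001, -0.004, 1.0, 0.0]
wrist_force: [2.4, -0.9, 4.4]
width: 0.0179
finger_force: 30.0
```

```bash
python3 g.py .542,.03,.085,3.15; python3 - <<'E'
from h import *
s=env.read_state();p,d,W=cap('side');np.savez('last.npz',p=p,W=W,tcp=s['tool_pos'])
E
python3 tilt.py .008
```

```text
t 7.3667 pos [0.5342 0.0303 0.0907] yaw -3.1334 w 0.0179 F [ 2.4 -0.9  4.4] shift [-0.0078 -0.0003  0.0057] turn -0.0002
inl 437 normal(xyz tool-yaw frame) [-0.14   0.015  0.99 ] tilt along x -8.0 x range -0.052 0.046 y -0.034 0.033 z at 0 -0.005
```

>>> step_arm --pt "0.01 -0.004 0 0.002 0" --pt "0.01 -0.0075 0 0.0042 0" --pt "0.01 -0.0105 0 0.0065 0" --pt "0.01 -0.0105 0 0.007 0" --pt "0.01 -0.0105 0 0.007 0"

```text
time_s: 7.83
tool_pos: [0.5442, 0.0303, 0.0839]
orientation: [0.001, -0.004, 1.0, 0.0]
wrist_force: [3.4, 0.3, 4.2]
width: 0.0179
finger_force: 30.0
```

```bash
python3 g.py .542,.03,.085,3.15; python3 - <<'E'
from h import *
s=env.read_state();p,d,W=cap('side');np.savez('last.npz',p=p,W=W,tcp=s['tool_pos'])
E
python3 tilt.py .008
```

```text
t 7.8333 pos [0.5442 0.0303 0.0839] yaw -3.1334 w 0.0179 F [3.4 0.3 4.2] shift [ 0.0022 -0.0003 -0.0011] turn -0.0002
inl 438 normal(xyz tool-yaw frame) [-0.023 -0.012  1.   ] tilt along x -1.3 x range -0.055 0.044 y -0.033 0.033 z at 0 -0.0043
```

>>> step_arm --pt "0.03 -0.0105 0 0.006 0" --pt "0.04 -0.0105 0 0.006 0" --pt "0.04 -0.0105 0 0.006 0" --pt "0.04 -0.0105 0 0.006 0"

```text
time_s: 8.22
tool_pos: [0.5544, 0.0309, 0.0798]
orientation: [0.0, -0.004, 1.0, 0.0]
wrist_force: [-6.9, 2.4, 28.7]
width: 0.0399
finger_force: 14.7
```

```bash
cat > ft.py <<'E'
# fit battens/carton-top rect on a level carton near TCP from both cameras (needs z of top face)
from h import *
def face(n,c,r,z,tol=.004,save=None):
    p,d,W=cap(n,save);P=W[np.isfinite(W).all(-1)]
    P=P[(np.hypot(P[:,0]-c[0],P[:,1]-c[1])<r)&(abs(P[:,2]-z)<tol)]
    A=np.ascontiguousarray(P[:,:2],dtype=np.float32);q=cv2.minAreaRect(A)
    pl=np.linalg.lstsq(np.c_[P[:,:2]-c,np.ones(len(P))],P[:,2],rcond=None)[0]
    print(n,len(P),'c',np.round(q[0],4),'size',np.round(q[1],4),'ang',round(q[2],2),'slopes,z',pl.round(4))
if __name__=='__main__':
    import sys
    x,y,r,z=map(float,sys.argv[1].split(','))
    for n in('side','top'): face(n,np.array([x,y]),r,z)
E
python3 g.py .542,.03,.085,3.15;python3 ft.py .539,.03,.068,.0795
```

```text
t 8.2167 pos [0.5544 0.0309 0.0798] yaw -3.1338 w 0.0399 F [-6.9  2.4 28.7] shift [ 0.0124 -0.0008 -0.0052] turn -0.0007
side 672 c [0.5389 0.0452] size [0.1011 0.0961] ang 0.74 slopes,z [-0.003   0.0034  0.0786]
top 74 c [0.5307 0.0535] size [0.0688 0.0226] ang 88.52 slopes,z [-0.0715  0.0188  0.0788]
```

>>> step_arm --pt "0.04 0 0 -0.008 0" --pt "0.04 0 0 -0.012 0" --pt "0.04 0 0 -0.012 0"

```text
time_s: 8.57
tool_pos: [0.554, 0.0304, 0.0901]
orientation: [0.0, -0.004, 1.0, 0.0]
wrist_force: [0.5, 0.5, 0.8]
width: 0.04
finger_force: 0.0
```

```bash
sed -i 's/    A=np.asc/    P=P[P[:,1]<ymax]\n    A=np.asc/; s/save=None):$/save=None,ymax=.07):/' ft.py
python3 ft.py .539,.03,.068,.0795;python3 ft.py .539,.03,.045,.1055; python3 g.py .539,.03,.084,3.15
```

```text
side 637 c [0.539  0.0302] size [0.1008 0.0662] ang 0.43 slopes,z [-0.0011  0.0003  0.0785]
top 81 c [0.5282 0.0417] size [0.0256 0.0444] ang 0.95 slopes,z [-0.0516  0.0048  0.0786]
side 241 c [0.5404 0.0297] size [0.0549 0.0611] ang 50.84 slopes,z [0.0034 0.0067 0.1047]
top 56 c [0.5253 0.0313] size [0.0249 0.0163] ang 1.14 slopes,z [0.0639 0.02   0.1059]
t 8.7667 pos [0.5534 0.0303 0.0892] yaw -3.1334 w 0.04 F [-0.4 -0.  -1.4] shift [ 0.0144 -0.0002  0.0052] turn -0.0002
```

>>> step_arm --pt "0.04 0.007 0 0 0" --pt "0.04 0.0145 0 0.002 0" --pt "0.04 0.0145 0 0.005 0" --pt "0.03 0.0145 0 0.005 0" --pt "0.01 0.0145 0 0.005 0" --pt "0.01 0.0145 0 0.005 0" --pt "0.01 0.0145 0 0.005 0" --pt "0.01 0.0145 0 0.005 0" --pt "0.01 0.0145 0 0.005 0" --pt "0.01 0.0145 0 0 0" --pt "0.01 0.0145 0 -0.01 0" --pt "0.01 0.0145 0 -0.025 0" --pt "0.01 0.0145 0 -0.045 0" --pt "0.01 0.0145 0 -0.065 0" --pt "0.01 0.0145 0 -0.08 0" --pt "0.01 0.0145 0 -0.085 0" --pt "0.01 0.0145 0 -0.085 0"

```text
time_s: 10.18
tool_pos: [0.54, 0.0303, 0.1765]
orientation: [0.001, -0.004, 1.0, 0.0]
wrist_force: [-0.2, 1.1, -5.5]
width: 0.0177
finger_force: 30.0
```

```bash
python3 g.py .592,.057,.173,1.5808; python3 - <<'E'
from h import *
s=env.read_state();p,d,W=cap('side');np.savez('last.npz',p=p,W=W,tcp=s['tool_pos'])
E
python3 tilt.py .008
```

```text
t 10.1833 pos [0.54   0.0303 0.1765] yaw -3.1334 w 0.0177 F [-0.2  1.1 -5.5] shift [-0.0522  0.0262  0.0036] turn 1.569
inl 477 normal(xyz tool-yaw frame) [-0.007 -0.004  1.   ] tilt along x -0.4 x range -0.051 0.049 y -0.033 0.033 z at 0 -0.0066
```

>>> step_arm --pt "0.01 -0.002 0.001 0 0.06" --pt "0.01 -0.006 0.003 0 0.17" --pt "0.01 -0.011 0.005 0 0.28" --pt "0.01 -0.016 0.008 0 0.39" --pt "0.01 -0.021 0.01 0 0.5" --pt "0.01 -0.026 0.013 0 0.61" --pt "0.01 -0.031 0.015 0 0.72" --pt "0.01 -0.036 0.018 0 0.83" --pt "0.01 -0.041 0.02 0 0.94" --pt "0.01 -0.045 0.022 0 1.05" --pt "0.01 -0.048 0.024 0 1.16" --pt "0.01 -0.051 0.026 0 1.27" --pt "0.01 -0.0525 0.026 0 1.38" --pt "0.01 -0.0525 0.026 0 1.48" --pt "0.01 -0.0525 0.026 0 1.55" --pt "0.01 -0.0525 0.026 0 1.569" --pt "0.01 -0.0525 0.026 0 1.569" --pt "0.01 -0.0525 0.026 0 1.569" --pt "0.01 -0.0525 0.026 0 1.569"

```text
time_s: 11.82
tool_pos: [0.5913, 0.0567, 0.1744]
orientation: [-0.0, 0.703, 0.711, -0.0]
wrist_force: [-0.8, 0.1, -5.5]
width: 0.0179
finger_force: 30.0
```

```bash
python3 g.py .592,.057,.097,1.5788; sed -i 's/print(n,len(P)/return print(n,len(P)/' ft.py; python3 ft.py .592,.055,.068,.1675
python3 - <<'E'
from ft import *
face('side',np.array([.592,.055]),.075,.1675,.006,ymax=.2)
E
```

```text
t 11.8167 pos [0.5913 0.0567 0.1744] yaw 1.5826 w 0.0179 F [-0.8  0.1 -5.5] shift [0.0003 0.0007 0.0774] turn 0.0038
side 406 c [0.5895 0.0373] size [0.0678 0.0661] ang 0.8 slopes,z [0.0175 0.0027 0.1682]
top 101 c [0.5912 0.0382] size [0.0634 0.0618] ang 1.32 slopes,z [ 0.0074 -0.0102  0.1679]
side 653 c [0.5907 0.0548] size [0.0694 0.101 ] ang 0.98 slopes,z [0.0379 0.0064 0.1686]
```

>>> step_arm --pt "0.01 0.001 0.0006 0.008 0.004" --pt "0.01 0.002 0.0012 0.025 0.004" --pt "0.01 0.002 0.0012 0.045 0.004" --pt "0.01 0.002 0.0012 0.062 0.004" --pt "0.01 0.002 0.0012 0.074 0.004" --pt "0.01 0.002 0.0012 0.08 0.004" --pt "0.01 0.002 0.0012 0.081 0.004" --pt "0.01 0.002 0.0012 0.081 0.004" --pt "0.01 0.002 0.0012 0.081 0.004"

```text
time_s: 12.72
tool_pos: [0.5935, 0.0588, 0.0947]
orientation: [0.0, 0.705, 0.709, 0.001]
wrist_force: [1.2, 0.3, -5.7]
width: 0.0178
finger_force: 30.0
```

```bash
python3 g.py .592,.057,.085,1.5788
python3 - <<'E'
from ft import *
face('side',np.array([.592,.055]),.075,.0862,.006,ymax=.1085)
E
python3 f.py l2.png side
```

```text
t 12.7167 pos [0.5935 0.0588 0.0947] yaw 1.5768 w 0.0178 F [ 1.2  0.3 -5.7] shift [-0.0018 -0.0016  0.0097] turn -0.002
side 581 c [0.5913 0.0563] size [0.068  0.0997] ang 0.62 slopes,z [0.0502 0.0061 0.0884]
TCP px 222 201 origin 112 121
```

View pics/l2.png

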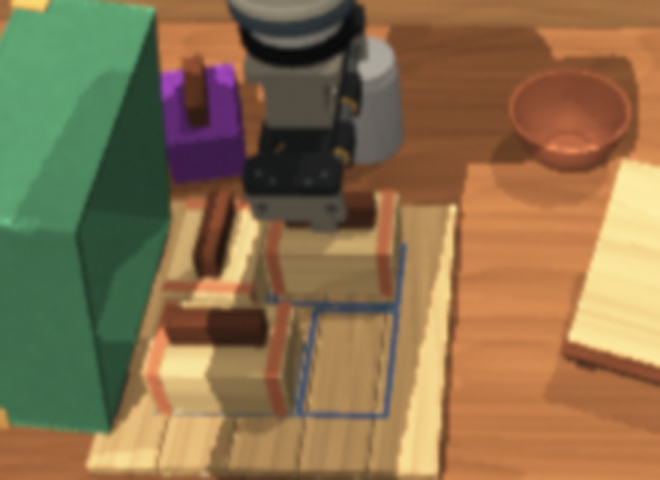

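>>> step_arm --pt "0.01 0.0005 0.0005 0.003 0" --pt "0.01 0.0005 0.0005 0.006 0" --pt "0.01 0.0005 0.0005 0.008 0" --pt "0.01 0.0005 0.0005 0.009 0" --pt "0.01 0.0005 0.0005 0.01 0" --pt "0.01 0.0005 0.0005 0.01 0"

```text
time_s: 13.32
tool_pos: [0.5931, 0.0593, 0.085]
orientation: [-0.0, 0.705, 0.709, -0.0]
wrist_force: [-4.8, -0.5, 8.9]
width: 0.0178
finger_force: 30.0
```

```bash
python3 g.py .592,.057,.085,1.5788
python3 - <<'E'
from ft import *
face('side',np.array([.592,.055]),.075,.0785,.005,ymax=.1085)
E
```

```text
t 13.3167 pos [0.5931 0.0593 0.085 ] yaw 1.5768 w 0.0178 F [-4.8 -0.5  8.9] shift [-0.0023 -0.0012 -0.    ] turn -0.002
side 533 c [0.5912 0.0569] size [0.0676 0.1   ] ang 0.96 slopes,z [0.0247 0.0066 0.0789]
```

>>> step_arm --pt "0.01 0 0 -0.001 0" --pt "0.03 0 0 -0.001 0" --pt "0.045 0 0 -0.001 0" --pt "0.045 0 0 -0.001 0" --pt "0.045 0 0 -0.01 0" --pt "0.045 0 0 -0.03 0" --pt "0.045 0 0 -0.06 0" --pt "0.045 0 0 -0.09 0" --pt "0.045 0 0 -0.12 0" --pt "0.045 0 0 -0.13 0" --pt "0.045 0 0 -0.13 0"

```text
time_s: 14.28
tool_pos: [0.5952, 0.0594, 0.2175]
orientation: [0.002, 0.705, 0.709, 0.002]
wrist_force: [0.4, -0.2, -0.3]
width: 0.0453
finger_force: 0.0
```

```bash
python3 g.py .475,-.3055,.17,2.807 
python3 - <<'E'
from m3 import *
from ft import face
face('side',np.array([.592,.055]),.075,.079,.003,ymax=.1085)
p,d,W=cap('side');print(fitdeck(p,'side',(198,195,250,265),0))
rackfit(p,W,(300,175,425,268))
E
```

```text
t 14.2833 pos [0.5952 0.0594 0.2175] yaw 1.5768 w 0.0453 F [ 0.4 -0.2 -0.3] shift [-0.3642 -0.1227  0.0466] turn -1.2302
side 543 c [0.592  0.0571] size [0.0679 0.0998] ang 0.76 slopes,z [0.0045 0.0006 0.0788]
(212, array([5.372e-01, 8.850e-02, 3.000e-04, 3.160e-02, 4.900e-02]), np.float64(0.004891711616354679), array([0.50560044, 0.03943543]), array([0.58625627, 0.05685371]))
plane n [-0.473  0.161  0.866] c [ 0.55544382 -0.24892878  0.07341472] yaw -0.32834877517561856 [   0    0    0    0    0    0   23 5308   71  564   66   16   17 1037
  154   10  178  135    0]
  layer 0.044 577 mean [ 0.5009256  -0.31483465  0.11387043] rectc [ 0.4999 -0.3146  0.1133] ((0.06659950315952301, 0.051313143223524094), 89.8946533203125)
  layer 0.044 608 mean [ 0.45685762 -0.29988393  0.08693387] rectc [ 0.4588 -0.3005  0.0881] ((0.048922717571258545, 0.06660337001085281), 0.12864606082439423)
  layer 0.068 157 mean [ 0.4815358  -0.30818164  0.13151534] rectc [ 0.482  -0.3086  0.1318] ((0.01805391162633896, 0.03633814677596092), 89.84371185302734)
  layer 0.068 156 mean [ 0.4526416  -0.29844844  0.11392674] rectc [ 0.453  -0.2987  0.1142] ((0.017970630899071693, 0.03358825668692589), 89.42453002929688)
```

>>> step_arm --pt "0.05 -0.01 -0.003 0 -0.06" --pt "0.05 -0.035 -0.01 0 -0.18" --pt "0.05 -0.065 -0.02 0 -0.3" --pt "0.05 -0.1 -0.033 0 -0.42" --pt "0.05 -0.135 -0.045 0 -0.54" --pt "0.05 -0.17 -0.057 0 -0.66" --pt "0.05 -0.205 -0.069 0 -0.78" --pt "0.05 -0.24 -0.081 0 -0.9" --pt "0.05 -0.275 -0.093 0 -1.02" --pt "0.05 -0.31 -0.105 0 -1.13" --pt "0.05 -0.34 -0.115 0.01 -1.23" --pt "0.05 -0.358 -0.121 0.03 -1.23" --pt "0.05 -0.364 -0.124 0.047 -1.23" --pt "0.05 -0.364 -0.124 0.047 -1.23" --pt "0.05 -0.364 -0.124 0.047 -1.23" --pt "0.05 -0.364 -0.124 0.047 -1.23"

```text
time_s: 15.72
tool_pos: [0.4715, -0.3048, 0.1665]
orientation: [-0.001, 0.166, 0.986, 0.0]
wrist_force: [-0.7, -1.0, -1.4]
width: 0.0501
finger_force: 0.0
```

```bash
python3 g.py .474,-.3055,.106,2.807
```

```text
t 15.7167 pos [ 0.4715 -0.3048  0.1665] yaw 2.807 w 0.0501 F [-0.7 -1.  -1.4] shift [-0.0027  0.0001  0.0605] turn 0.0
```

>>> step_arm --pt "0.05 -0.002 0 0.02 0" --pt "0.05 -0.002 0 0.037 0" --pt "0.05 -0.002 0 0.045 0" --pt "0.05 -0.002 0 0.045 0" --pt "0.05 -0.002 0 0.045 0"

```text
time_s: 16.13
tool_pos: [0.4738, -0.3057, 0.1224]
orientation: [0.0, 0.166, 0.986, 0.0]
wrist_force: [-0.1, 0.1, -0.1]
width: 0.0503
finger_force: 0.0
```

```bash
python3 g.py .474,-.3055,.106,2.807
```

```text
t 16.1333 pos [ 0.4738 -0.3057  0.1224] yaw 2.8077 w 0.0503 F [-0.1  0.1 -0.1] shift [-0.0001  0.0002  0.0164] turn 0.0007
```

Descend, grip, lift.

>>> step_arm --pt "0.05 0 0 0.008 0" --pt "0.05 0 0 0.016 0" --pt "0.05 0 0 0.016 0" --pt "0.03 0 0 0.016 0" --pt "0.01 0 0 0.016 0" --pt "0.01 0 0 0.016 0" --pt "0.01 0 0 0.016 0" --pt "0.01 0 0 0.016 0" --pt "0.01 0 0 0.016 0" --pt "0.01 0 0 0.012 0" --pt "0.01 0 0 0.004 0" --pt "0.01 0 0 -0.01 0" --pt "0.01 0 0 -0.028 0" --pt "0.01 0 0 -0.046 0" --pt "0.01 0 0 -0.064 0" --pt "0.01 0 0 -0.08 0" --pt "0.01 0 0 -0.088 0" --pt "0.01 0 0 -0.09 0" --pt "0.01 0 0 -0.09 0"

```text
time_s: 17.72
tool_pos: [0.4734, -0.3062, 0.2123]
orientation: [0.0, 0.167, 0.986, -0.0]
wrist_force: [0.1, 0.8, -5.0]
width: 0.0178
finger_force: 30.0
```

```bash
python3 g.py .468,.04,.21,3.1496;  python3 - <<'E'
from h import *
s=env.read_state();p,d,W=cap('side');np.savez('last.npz',p=p,W=W,tcp=s['tool_pos'])
E
python3 tilt.py -.334
```

```text
t 17.7167 pos [ 0.4734 -0.3062  0.2123] yaw 2.8068 w 0.0178 F [ 0.1  0.8 -5. ] shift [0.1189 0.3252 0.0021] turn -0.3428
inl 670 normal(xyz tool-yaw frame) [-0.495 -0.001  0.869] tilt along x -29.6 x range -0.037 0.05 y -0.033 0.033 z at 0 -0.0088
```

```bash
python3 g.py .467,.036,.116,3.1496
```

```text
t 17.7667 pos [ 0.473  -0.306   0.2115] yaw 2.8068 w 0.0177 F [ 0.4 -0.1 -4.2] shift [0.118  0.321  0.0956] turn -0.3428
```

>>> step_arm --pt "0.01 0.003 0.01 0 -0.01" --pt "0.01 0.01 0.028 0 -0.04" --pt "0.01 0.022 0.06 0 -0.08" --pt "0.01 0.035 0.095 0 -0.12" --pt "0.01 0.048 0.13 0 -0.16" --pt "0.01 0.061 0.165 0 -0.2" --pt "0.01 0.074 0.2 0 -0.24" --pt "0.01 0.087 0.235 0 -0.28" --pt "0.01 0.1 0.27 0 -0.32" --pt "0.01 0.11 0.3 0 -0.342" --pt "0.01 0.116 0.315 0 -0.342" --pt "0.01 0.118 0.321 0 -0.342" --pt "0.01 0.118 0.321 0.01 -0.342" --pt "0.01 0.118 0.321 0.03 -0.342" --pt "0.01 0.118 0.321 0.055 -0.342" --pt "0.01 0.118 0.321 0.078 -0.342" --pt "0.01 0.118 0.321 0.09 -0.342" --pt "0.01 0.118 0.321 0.095 -0.342" --pt "0.01 0.118 0.321 0.095 -0.342" --pt "0.01 0.118 0.321 0.095 -0.342"

```text
time_s: 19.43
tool_pos: [0.4674, 0.0352, 0.1168]
orientation: [-0.0, -0.003, 1.0, -0.0]
wrist_force: [-0.3, 0.5, -3.1]
width: 0.0176
finger_force: 30.0
```

```bash
python3 g.py .467,.036,.1025,3.1496
```

```text
t 19.4333 pos [0.4674 0.0352 0.1168] yaw -3.1351 w 0.0176 F [-0.3  0.5 -3.1] shift [0.0004 0.0008 0.0143] turn -0.0015
```

>>> step_arm --pt "0.01 0 0 0.0075 0" --pt "0.01 0 0 0.0125 0" --pt "0.01 0 0 0.0155 0" --pt "0.01 0 0 0.016 0" --pt "0.01 -0.004 0 0.0165 0" --pt "0.01 -0.0085 0 0.0175 0" --pt "0.01 -0.013 0 0.019 0" --pt "0.01 -0.017 0 0.0203 0" --pt "0.01 -0.021 0 0.022 0" --pt "0.01 -0.025 0 0.0237 0" --pt "0.01 -0.029 0 0.0257 0" --pt "0.01 -0.033 0 0.0277 0" --pt "0.01 -0.0365 0 0.03 0" --pt "0.01 -0.0395 0 0.0322 0" --pt "0.01 -0.0395 0 0.0327 0" --pt "0.01 -0.0395 0 0.0327 0"

```text
time_s: 20.77
tool_pos: [0.508, 0.0361, 0.0842]
orientation: [0.001, -0.004, 1.0, 0.0]
wrist_force: [1.4, 0.4, 3.5]
width: 0.0176
finger_force: 30.0
```

```bash
python3 g.py .467,.036,.085,3.1496;  python3 - <<'E'
from h import *
s=env.read_state();p,d,W=cap('side');np.savez('last.npz',p=p,W=W,tcp=s['tool_pos'])
E
python3 tilt.py .008
```

```text
t 20.7667 pos [0.508  0.0361 0.0842] yaw -3.1344 w 0.0176 F [1.4 0.4 3.5] shift [ 0.041   0.0002 -0.0008] turn -0.0008
inl 463 normal(xyz tool-yaw frame) [-0.024 -0.005  1.   ] tilt along x -1.4 x range -0.055 0.075 y -0.034 0.033 z at 0 -0.0046
```

>>> step_arm --pt "0.03 0 0 0 0" --pt "0.04 0 0 0 0" --pt "0.04 0 0 -0.003 0" --pt "0.04 0 0 -0.003 0"

```text
time_s: 21.15
tool_pos: [0.5066, 0.036, 0.0873]
orientation: [-0.0, -0.004, 1.0, -0.0]
wrist_force: [0.9, 0.4, -0.0]
width: 0.0396
finger_force: 0.0
```

```bash
cat > chk.py <<'E'
from h import *
p,d,W=cap('side');P=W[np.isfinite(W).all(-1)]
for nm,x0,x1,y0,y1 in(('s1',.44,.557,-.01,.0745),('s2',.5575,.64,-.01,.1085)):
    Q=P[(P[:,0]>x0)&(P[:,0]<x1)&(P[:,1]>y0)&(P[:,1]<y1)&(abs(P[:,2]-.0788)<.003)]
    r=cv2.minAreaRect(np.ascontiguousarray(Q[:,:2],dtype=np.float32));pl=np.linalg.lstsq(np.c_[Q[:,:2]-Q[:,:2].mean(0),np.ones(len(Q))],Q[:,2],rcond=None)[0]
    print(nm,len(Q),np.round(r[0],4),np.round(r[1],4),round(r[2],2),pl.round(4))
E
python3 chk.py; python3 g.py .5,.036,.084,3.1496
```

```text
s1 596 [0.5039 0.0358] [0.0996 0.0664] 0.28 [-0.0008  0.0007  0.0786]
s2 88 [0.5717 0.0669] [0.0754 0.0277] 89.88 [ 0.0182 -0.0093  0.0788]
t 21.2 pos [0.5068 0.036  0.0873] yaw -3.1344 w 0.0399 F [-0.3 -0.   0.1] shift [0.0068 0.     0.0033] turn -0.0008
```

>>> step_arm --pt "0.04 0.003 0 0.003 0" --pt "0.03 0.003 0 0.003 0" --pt "0.01 0.003 0 0.003 0" --pt "0.01 0.003 0 0.003 0" --pt "0.01 0.003 0 0.003 0" --pt "0.01 0.003 0 0.003 0" --pt "0.01 0.003 0 0.001 0" --pt "0.01 0.003 0 -0.003 0" --pt "0.01 0.002 0.002 -0.003 0" --pt "0.01 0.002 0.0035 -0.003 0" --pt "0.01 0.002 0.0035 -0.002 0" --pt "0.01 0.002 0.0035 0.001 0" --pt "0.01 0.002 0.0035 0.003 0" --pt "0.01 0.002 0.0035 0.003 0"

```text
time_s: 22.37
tool_pos: [0.5047, 0.0396, 0.0841]
orientation: [-0.0, -0.004, 1.0, 0.0]
wrist_force: [-1.7, 0.6, -0.3]
width: 0.0177
finger_force: 30.0
```

```bash
python3 chk.py; python3 g.py .5,.036,.084,3.1496
```

```text
s1 567 [0.5055 0.0393] [0.0664 0.1024] 89.93 [ 0.0001 -0.0004  0.0786]
s2 58 [0.5895 0.0385] [0.0641 0.0605] 0.38 [0.0141 0.0103 0.0786]
t 22.4167 pos [0.5047 0.0396 0.0841] yaw -3.1344 w 0.0178 F [-0.3  0.6  0.3] shift [ 0.0047 -0.0035  0.0001] turn -0.0008
```

Release, retreat up and check everything.

>>> step_arm --pt "0.03 0 0 0 0" --pt "0.045 0 0 0 0" --pt "0.045 0 0 0 0" --pt "0.045 0 0 0 0" --pt "0.045 0 0 -0.01 0" --pt "0.045 0 0 -0.03 0" --pt "0.045 0 0 -0.06 0" --pt "0.045 0 0 -0.1 0" --pt "0.045 0 0 -0.14 0" --pt "0.02 -0.01 -0.02 -0.18 0" --pt "0.01 -0.01 -0.05 -0.22 0" --pt "0 -0.01 -0.09 -0.26 0" --pt "0 -0.01 -0.13 -0.3 0" --pt "0 -0.01 -0.15 -0.3 0" --pt "0 -0.01 -0.15 -0.3 0"

```text
time_s: 23.67
tool_pos: [0.5166, -0.1138, 0.389]
orientation: [0.003, -0.003, 1.0, -0.001]
wrist_force: [-0.2, 0.3, 0.9]
width: 0.007
finger_force: 0.0
```

```bash
python3 chk.py; python3 - <<'E'
from h import *
pt,d,Wt=cap('top','top1.png');ps,d,Ws=cap('side')
c=np.zeros((600,800,3),'uint8');c[:300,:400]=cv2.resize(pt[145:280,110:290],(400,300))[:,:,::-1];c[300:,:400]=cv2.resize(ps[100:290,80:320],(400,300))[:,:,::-1]
c[:300,400:]=cv2.resize(pt,(400,300))[:,:,::-1]
cv2.imwrite('pics/c1.png',c)
# all four cartons' top faces
P=np.concatenate([Wt[np.isfinite(Wt).all(-1)],Ws[np.isfinite(Ws).all(-1)]])
# cover: green pts
for p,W in((pt,Wt),(ps,Ws)):
    q=p.astype(int);m=(q[...,1]>q[...,0]+15)&(q[...,1]>q[...,2]+5)&np.isfinite(W).all(-1)&(W[...,1]>.1)&(W[...,1]<.4)
    G=W[m];print('green',len(G),np.percentile(G,[1,99],axis=0).round(4))
    T=G[G[:,2]>.2];print(' high',np.percentile(T,[2,98],axis=0).round(3))
    b=(q[...,0]>150)&(q[...,0]>q[...,2]+60)&(W[...,2]>.1)&(W[...,1]>.15)&(W[...,1]<.4);B=W[b];print(' brass?',len(B),np.percentile(B,[5,95],axis=0).round(3) if len(B) else '')
E
python3 g.py .5,.036,.084,3.1496
```

```text
s1 816 [0.5057 0.0396] [0.1021 0.0664] 0.36 [-0.0035 -0.0014  0.0786]
s2 525 [0.5922 0.0573] [0.0688 0.1001] 0.09 [0.0055 0.0058 0.0787]
green 3568 [[0.435  0.1711 0.0349]
 [0.6425 0.2558 0.2659]]
 high [[0.437 0.172 0.248]
 [0.64  0.255 0.265]]
 brass? 172 [[0.436 0.24  0.261]
 [0.647 0.259 0.267]]
green 8729 [[0.4325 0.1699 0.0364]
 [0.6418 0.2728 0.2635]]
 high [[0.433 0.17  0.205]
 [0.64  0.256 0.263]]
 brass? 1005 [[0.433 0.164 0.106]
 [1.53  0.384 0.266]]
t 23.8167 pos [ 0.5159 -0.1111  0.3853] yaw -3.1367 w 0.0008 F [ 0.1 -0.5 -1. ] shift [0.0157 0.1473 0.3013] turn -0.0031
```

View pics/c1.png

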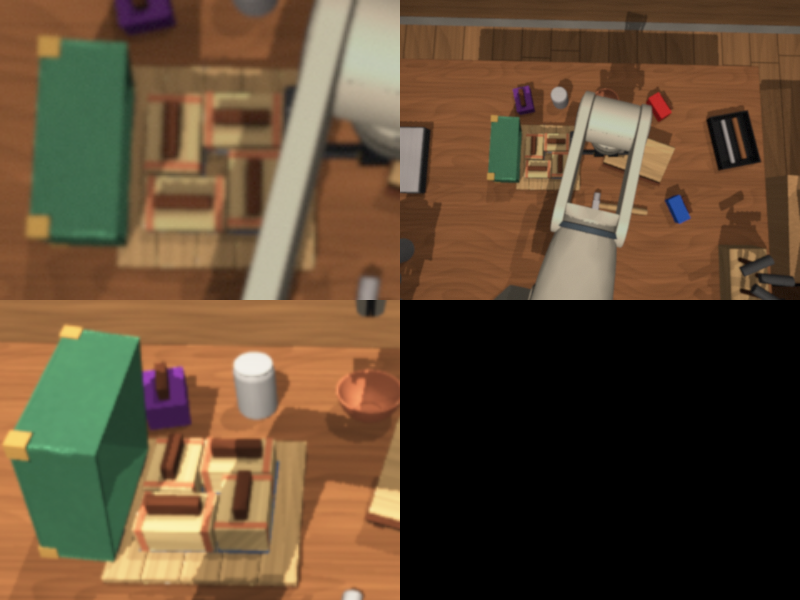

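```bash
python3 - <<'E'
from h import *
for n in('top','side'):
    p,d,W=cap(n);q=p.astype(int)
    m=(q[...,1]>q[...,0]+15)&(q[...,1]>q[...,2]+5)&np.isfinite(W).all(-1)&(W[...,1]>.1)&(W[...,1]<.4)
    G=W[m];T=G[(G[:,2]>.23)&(G[:,0]>.45)&(G[:,0]<.63)]
    for lo in(.175,.19):
        S=T[(T[:,1]>lo)&(T[:,1]<.25)&(T[:,2]>.242)];k=np.polyfit(S[:,1],S[:,2],1);r=S[:,2]-np.polyval(k,S[:,1]);S=S[abs(r)<.004];k=np.polyfit(S[:,1],S[:,2],1);print(n,len(S),'slope',k[0],'theta',np.pi/2-np.arctan(k[0]),'z@.17,.26',np.polyval(k,[.17,.26]),T[:,1].min(),T[:,1].max())
    hx=G[:,2]<.23;print(np.percentile(G[hx],[1,50,99],axis=0).round(3))
    th=np.pi/2-np.arctan(k[0])
E
python3 g.py .54,.35,.385,1.5788 .54,.35,.235,1.5788
```

```text
top 2325 slope 0.15896977561255576 theta 1.4131457347006577 z@.17,.26 [0.24995095 0.26425823] 0.17001881938168958 0.2579484950316819
top 1860 slope 0.15710461103611714 theta 1.4149654500375084 z@.17,.26 [0.25005137 0.26419078] 0.17001881938168958 0.2579484950316819
[[0.435 0.18  0.033]
 [0.524 0.211 0.039]
 [0.641 0.254 0.217]]
side 2725 slope 0.15729791176651972 theta 1.4147768110001568 z@.17,.26 [0.2500717  0.26422851] 0.16807421262542815 0.258200820208309
side 2175 slope 0.15695578092589121 theta 1.4151106985398463 z@.17,.26 [0.25009091 0.26421693] 0.16807421262542815 0.258200820208309
[[0.432 0.178 0.036]
 [0.435 0.223 0.109]
 [0.642 0.277 0.228]]
t 23.9167 pos [ 0.5154 -0.1096  0.3837] yaw -3.1345 w 0.0005 F [-0.4  0.3 -0.1] shift [-0.0279  0.4594 -0.001 ] turn 1.5699
t 23.9167 pos [ 0.5154 -0.1096  0.3837] yaw -3.1345 w 0.0005 F [-0.4  0.3 -0.1] shift [-0.028   0.4593  0.149 ] turn 1.5699
```

>>> step_arm --pt "0 -0.002 0.012 0 0.1" --pt "0 -0.004 0.04 0 0.22" --pt "0 -0.006 0.075 0 0.34" --pt "0 -0.008 0.11 0 0.46" --pt "0 -0.01 0.145 0 0.58" --pt "0 -0.012 0.18 0 0.7" --pt "0 -0.014 0.215 0 0.82" --pt "0 -0.016 0.25 0 0.94" --pt "0 -0.018 0.285 0 1.06" --pt "0 -0.02 0.32 0 1.18" --pt "0 -0.022 0.355 0 1.3" --pt "0 -0.024 0.385 0 1.42" --pt "0 -0.026 0.41 0 1.53" --pt "0 -0.026 0.43 0 1.57" --pt "0 -0.026 0.44 0 1.57" --pt "0 -0.026 0.44 0 1.57" --pt "0 -0.026 0.44 0 1.57"

```text
time_s: 25.33
tool_pos: [0.5379, 0.33, 0.3834]
orientation: [-0.0, 0.703, 0.711, -0.001]
wrist_force: [-0.0, -0.3, 0.3]
width: 0.0001
finger_force: 0.0
```

```bash
python3 g.py .54,.33,.233,1.5788
```

```text
t 25.3333 pos [0.5379 0.33   0.3834] yaw 1.5822 w 0.0001 F [-0.  -0.3  0.3] shift [0.0002 0.0023 0.1504] turn 0.0034
```

>>> step_arm --pt "0 0 0.002 0.015 0" --pt "0 0 0.002 0.045 0" --pt "0 0 0.002 0.08 0" --pt "0 0 0.002 0.115 0" --pt "0 0 0.002 0.14 0" --pt "0 0 0.002 0.15 0" --pt "0 0 0.002 0.15 0" --pt "0 -0.01 0.002 0.15 0" --pt "0 -0.025 0.002 0.15 0" --pt "0 -0.038 0.002 0.15 0" --pt "0 -0.045 0.002 0.15 0" --pt "0 -0.045 0.002 0.15 0" --pt "0 -0.045 0.002 0.15 0"

```text
time_s: 26.42
tool_pos: [0.5416, 0.2842, 0.2351]
orientation: [0.0, 0.705, 0.709, 0.001]
wrist_force: [0.0, 0.1, 0.7]
width: 0.0004
finger_force: 0.0
```

```bash
cat > arc.py <<'E'
import numpy as np
from workcell import env
s=env.read_state();x,y,z=s['tool_pos'];hy,hz=.207,.031
print(s['tool_pos'].round(4),s['wrist_force'].round(1))
for th in np.arange(1.415,-.01,-.0708):
    Y=hy-.19*np.cos(th)+.092*np.sin(th)+.01;Z=hz+.19*np.sin(th)+.092*np.cos(th)
    print('%.3f  toolx %.4f  toolz %.4f'%(th,Y-y,z-Z))
E
python3 arc.py
```

```text
[0.5416 0.2842 0.2351] [0.  0.1 0.7]
1.415  toolx -0.0058  toolz 0.0022
1.344  toolx -0.0202  toolz -0.0017
1.273  toolx -0.0349  toolz -0.0045
1.203  toolx -0.0498  toolz -0.0062
1.132  toolx -0.0647  toolz -0.0070
1.061  toolx -0.0796  toolz -0.0066
0.990  toolx -0.0945  toolz -0.0052
0.919  toolx -0.1092  toolz -0.0027
0.849  toolx -0.1238  toolz 0.0008
0.778  toolx -0.1380  toolz 0.0053
0.707  toolx -0.1519  toolz 0.0108
0.636  toolx -0.1654  toolz 0.0172
0.565  toolx -0.1783  toolz 0.0247
0.495  toolx -0.1908  toolz 0.0330
0.424  toolx -0.2026  toolz 0.0421
0.353  toolx -0.2137  toolz 0.0521
0.282  toolx -0.2241  toolz 0.0629
0.211  toolx -0.2337  toolz 0.0743
0.141  toolx -0.2424  toolz 0.0864
0.070  toolx -0.2503  toolz 0.0991
-0.001  toolx -0.2573  toolz 0.1123
```

>>> step_arm --pt "0 -0.003 0 0.001 0" --pt "0 -0.006 0 0.002 0" --pt "0 -0.012 0 0 0" --pt "0 -0.02 0 -0.002 0" --pt "0 -0.027 0 -0.003 0" --pt "0 -0.035 0 -0.0045 0" --pt "0 -0.042 0 -0.0055 0" --pt "0 -0.05 0 -0.006 0" --pt "0 -0.057 0 -0.0065 0" --pt "0 -0.065 0 -0.007 0" --pt "0 -0.072 0 -0.007 0" --pt "0 -0.08 0 -0.0065 0" --pt "0 -0.087 0 -0.006 0" --pt "0 -0.095 0 -0.005 0" --pt "0 -0.102 0 -0.004 0" --pt "0 -0.109 0 -0.0025 0" --pt "0 -0.109 0 -0.0025 0"

```text
time_s: 27.83
tool_pos: [0.5423, 0.1744, 0.2373]
orientation: [0.0, 0.705, 0.71, 0.0]
wrist_force: [-0.0, 0.6, 1.3]
width: 0.0001
finger_force: 0.6
```

```bash
python3 arc.py; python3 f.py l3.png side; python3 - <<'E'
from h import *
f=np.load('last.npz');p,W=f['p'],f['W'];q=p.astype(int)
m=(q[...,1]>q[...,0]+15)&(q[...,1]>q[...,2]+5)&np.isfinite(W).all(-1)&(W[...,1]>-.1)&(W[...,1]<.4)&(W[...,0]>.45)
G=W[m];print(len(G),np.percentile(G,[1,99],axis=0))
rng=np.random.default_rng(0);b=(0,)
for _ in range(300):
    a=G[rng.choice(len(G),3,False)];n=np.cross(a[1]-a[0],a[2]-a[0]);n/=np.linalg.norm(n)+1e-12
    k=abs((G-a[0])@n)<.002
    if abs(n[0])<.3 and k.sum()>b[0]: b=(k.sum(),n,a[0])
print(b)
E
```

```text
[0.5423 0.1744 0.2373] [-0.   0.6  1.3]
1.415  toolx 0.1040  toolz 0.0044
1.344  toolx 0.0895  toolz 0.0005
1.273  toolx 0.0749  toolz -0.0023
1.203  toolx 0.0600  toolz -0.0040
1.132  toolx 0.0451  toolz -0.0048
1.061  toolx 0.0302  toolz -0.0044
0.990  toolx 0.0153  toolz -0.0030
0.919  toolx 0.0006  toolz -0.0005
0.849  toolx -0.0140  toolz 0.0029
0.778  toolx -0.0282  toolz 0.0075
0.707  toolx -0.0421  toolz 0.0130
0.636  toolx -0.0556  toolz 0.0194
0.565  toolx -0.0686  toolz 0.0269
0.495  toolx -0.0810  toolz 0.0352
0.424  toolx -0.0928  toolz 0.0443
0.353  toolx -0.1039  toolz 0.0543
0.282  toolx -0.1143  toolz 0.0651
0.211  toolx -0.1239  toolz 0.0765
0.141  toolx -0.1326  toolz 0.0886
0.070  toolx -0.1405  toolz 0.1013
-0.001  toolx -0.1475  toolz 0.1145
TCP px 153 172 origin 43 92
3992 [[0.45179902 0.07386079 0.10064861]
 [0.63909776 0.26425293 0.26278522]]
(np.int64(2984), array([-0.0019061 , -0.58918366,  0.80799689]), array([0.55417201, 0.12784826, 0.25154991]))
```

View pics/l3.png

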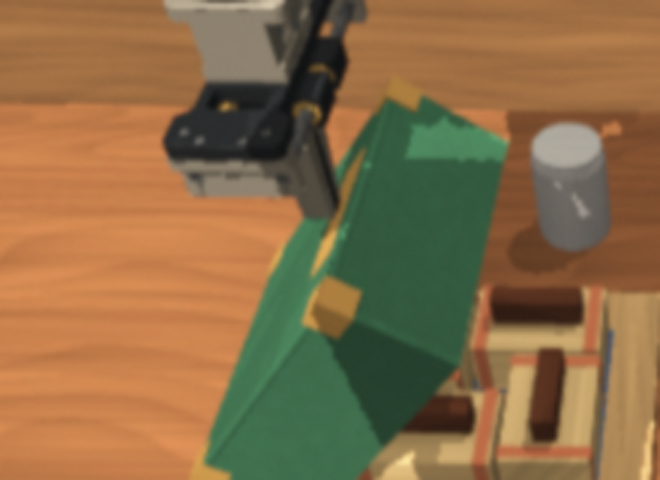

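>>> step_arm --pt "0 -0.006 0 0.001 0" --pt "0 -0.014 0 0.003 0" --pt "0 -0.021 0 0.005 0" --pt "0 -0.028 0 0.0075 0" --pt "0 -0.035 0 0.01 0" --pt "0 -0.042 0 0.013 0" --pt "0 -0.049 0 0.016 0" --pt "0 -0.0555 0 0.0195 0" --pt "0 -0.062 0 0.023 0" --pt "0 -0.0685 0 0.027 0" --pt "0 -0.075 0 0.031 0" --pt "0 -0.081 0 0.035 0" --pt "0 -0.087 0 0.0395 0" --pt "0 -0.093 0 0.0445 0" --pt "0 -0.0985 0 0.0495 0" --pt "0 -0.104 0 0.0545 0" --pt "0 -0.109 0 0.0595 0" --pt "0 -0.114 0 0.065 0" --pt "0 -0.119 0 0.0705 0" --pt "0 -0.124 0 0.0765 0"

```text
time_s: 29.55
tool_pos: [0.5429, 0.0513, 0.1595]
orientation: [-0.0, 0.704, 0.71, -0.0]
wrist_force: [-1.4, -1.6, 2.9]
width: 0.001
finger_force: 1.3
```

```bash
python3 arc.py | sed -n '1p;18,30p'
```

```text
[0.5429 0.0513 0.1595] [-1.4 -1.6  2.9]
0.282  toolx 0.0088  toolz -0.0127
0.211  toolx -0.0008  toolz -0.0013
0.141  toolx -0.0096  toolz 0.0108
0.070  toolx -0.0175  toolz 0.0235
-0.001  toolx -0.0244  toolz 0.0367
```

>>> step_arm --pt "0 -0.005 0 0.005 0" --pt "0 -0.01 0 0.011 0" --pt "0 -0.014 0 0.017 0" --pt "0 -0.0175 0 0.0225 0" --pt "0 -0.02 0 0.028 0" --pt "0 -0.022 0 0.032 0" --pt "0 -0.023 0 0.034 0" --pt "0 -0.023 0 0.034 0"

```text
time_s: 30.22
tool_pos: [0.5429, 0.0287, 0.1256]
orientation: [-0.0, 0.704, 0.71, -0.0]
wrist_force: [-0.1, 0.1, -0.9]
width: 0.0005
finger_force: 0.0
```

```bash
python3 arc.py | sed -n '1p;20,30p'; cat > cov.py <<'E'
from h import *
p,d,W=cap('side');q=p.astype(int)
m=(q[...,1]>q[...,0]+15)&(q[...,1]>q[...,2]+5)&np.isfinite(W).all(-1)&(W[...,1]>-.1)&(W[...,1]<.3)&(W[...,0]>.45)&(W[...,2]>.1)
G=W[m];print(len(G),np.percentile(G,[1,99],axis=0).round(4))
k=np.median(G[:,2]);G=G[abs(G[:,2]-k)<.02];c=np.linalg.lstsq(np.c_[G,][:,:2]@np.eye(2)*1.0 if 0 else np.c_[G[:,:2],np.ones(len(G))],G[:,2],rcond=None)[0];print('slope xy',c.round(4),'theta~',-c[1])
E
python3 cov.py
```

```text
[0.5429 0.0287 0.1256] [-0.1  0.1 -0.9]
0.141  toolx 0.0131  toolz -0.0231
0.070  toolx 0.0052  toolz -0.0104
-0.001  toolx -0.0018  toolz 0.0028
5043 [[ 0.4517 -0.0192  0.118 ]
 [ 0.6389  0.1996  0.1262]]
slope xy [-0.0022 -0.005   0.1247] theta~ 0.005003331712976372
```

>>> step_arm --pt "0 0 0 0.001 0" --pt "0 0 0 0.002 0" --pt "0 0 0 0.003 0" --pt "0 0 0 0.003 0" --pt "0 0 0 0.003 0"

```text
time_s: 30.68
tool_pos: [0.5434, 0.0288, 0.1234]
orientation: [0.0, 0.704, 0.71, 0.0]
wrist_force: [-0.7, -1.2, 2.9]
width: 0.0001
finger_force: 1.1
```

```bash
python3 arc.py | head -1; python3 cov.py
```

```text
[0.5434 0.0288 0.1234] [-0.7 -1.2  2.9]
5033 [[ 0.4515 -0.02    0.1187]
 [ 0.6396  0.1984  0.1247]]
slope xy [-0.0023  0.0044  0.1228] theta~ -0.00437038577013911
```

>>> step_arm --pt "0 0 0 0.001 0" --pt "0 0 0 0.0015 0" --pt "0 0 0 0.002 0" --pt "0 0 0 0.002 0" --pt "0 0 0 0.002 0"

```text
time_s: 31.15
tool_pos: [0.5435, 0.0288, 0.1232]
orientation: [0.0, 0.704, 0.71, 0.0]
wrist_force: [-7.7, -0.6, 23.5]
width: 0.0003
finger_force: 11.9
```

>>> step_arm --pt "0 0 0 -0.004 0" --pt "0 0 0 -0.015 0" --pt "0 0 0 -0.04 0" --pt "0 0 0 -0.08 0" --pt "0 0 0 -0.12 0" --pt "0 0 0 -0.13 0" --pt "0 0 0 -0.13 0" --pt "0 0 0 -0.13 0"

```text
time_s: 31.82
tool_pos: [0.5431, 0.0289, 0.2513]
orientation: [0.0, 0.704, 0.71, 0.0]
wrist_force: [-1.0, -0.1, -0.9]
width: 0.0004
finger_force: 0.0
```

```bash
python3 cov.py; python3 f.py l4.png side; python3 g.py .5,0,.2,1.57
```

```text
6120 [[ 0.4517 -0.0199  0.119 ]
 [ 0.6405  0.1983  0.1246]]
slope xy [-0.0007  0.0034  0.1221] theta~ -0.0034171388910083506
TCP px 225 169 origin 115 89
t 31.9167 pos [0.542  0.0288 0.2494] yaw 1.5788 w 0.0007 F [-0.3 -0.1 -0.2] shift [-0.0285 -0.0421  0.0495] turn 0.0088
```

View pics/l4.png

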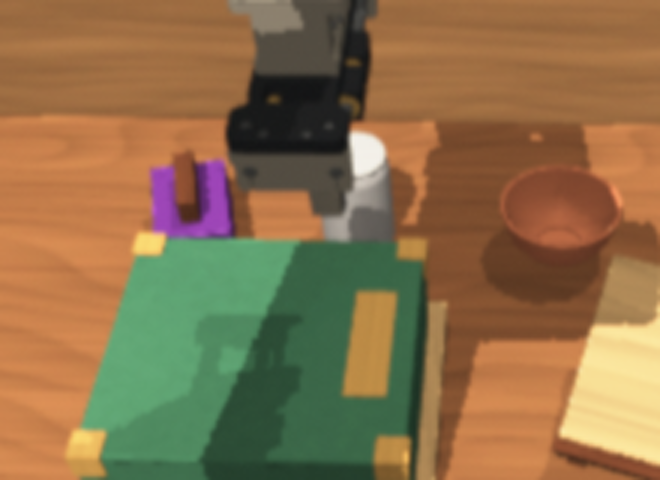

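The picture shows the cover flat and fully closed, with the brass plate at about (370,345) and the gripper clear of it. It stopped firmly at 23 N, so I'm handing the job in.

```bash
python3 -c "
from workcell import env
print(env.sign_off())"
```

```text
the job is handed in; nothing more can be done
None
```

The job is handed in at about 32 s: both cartons measured within about 1 mm of the two empty outlines, and the cover is closed to within about 0.005 rad by camera; no verdict was returned.

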